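# Swing the saucepan's handle in from the front of the hob

## Robot

A 7-joint arm with a two-finger parallel gripper is mounted at the origin on a cart in front of the work surface, level with it; the furniture and walls round the work are solid. World frame = base frame: x ahead of the robot, y to its left, z up, the work surface at z = 0. Lengths are in m, angles in rad, forces in N, time in s.
With the tool pointing down it reaches from about 0.4 to 0.875 m from the base axis. Payload 19.3 kg.
Tool frame: the origin (TCP) lies midway between the tips of the shut fingers; the grasp point (between the pads) lies bot.tcp_to_grasp behind it (bot.tcp_to_grasp is the distance from the TCP to the grasp point, in m); z points along the fingers, y is the line along which they close (so a half turn about z gives the same grasp; the last joint's range is limited). The gripper opens to 85 mm and grips with 20 to 120 N. Pads are 22 mm wide; open, the fingers measure 114 mm over their backs; the gripper's body (76 mm by 85 mm) begins 54 mm behind the grasp point. The pads swing forward as they close: fully open they stand 13 mm farther back than shut.
Start: joints at [-1.193, 0.521, -0.036, 1.599, 0.021, 1.021, -0.113], TCP at [0.271, 0.563, 0.231] pointing down, gripper open.
Joint ranges: [-2.91, 2.91], [-0.3, 2.13], [-1.5, 1.42], [0.17, 2.43], [-1.26, 4.41], [0.16, 1.93], [-2.52, 2.52]. Speed limits (rad/s): [1.89, 1.89, 2.39, 2.39, 3.01, 3.01, 3.01].

## Interface

Orientations are given as [roll, pitch, yaw] about the fixed x, y, z axes, in that order (R = Rz(yaw) Ry(pitch) Rx(roll)).
In Python, from workcell import observe, imaging, bot gives the robot as it stands.
- The arm moves only by the tool send_rows, never from a script. Its argument "plan" is text: rows parted by semicolons, each of 7 numbers parted by spaces: the shift along the tool's x, y, z in m, then the turn, a rotation vector about the tool's x, y, z in degrees, then the finger opening in m, from 0 to 0.0854. In form: dx dy dz rx ry rz claw; .... A call has 1 to 10 rows; each row is the pose to reach, as a shift and turn from the pose commanded when the call began, along the tool's axes at that moment; what a row does not reach only later rows make up. A row lasts 1/12 s, in which the tool goes at most 41.7 mm and 7.16 degrees, less where a joint would pass 70% of its speed; a pose out of reach is approached as far as the arm can. A call with a gripper value outside its range is refused whole. The fingers move at their own pace and stop on an object; "grip_force" is the grip in N (left out, the last holds). Time passes only in rows, so rows that repeat a pose let the fingers close. It gives the time, the measured TCP pose, the force, the opening and the grip force at its end, in the units of the state.
- observe(): the state, without advancing time (a new reading comes with each control period).
- imaging.grab_frame(name): name is "scene" or "top"; returns a dict with "color" (480x640x3 uint8, red, green, blue), "fx", "fy", "cx", "cy" (pixels), "eye" and "orientation" of the camera in the world. Camera axes: x right, y down, z forward; pixel columns grow to the right and rows downward; lengths in m; the calibration is good to about 2 mm. A picture is of the moment at which its call begins. There is no depth.
- bot.job_done(): hands the job in; it is judged then, once.
The state is a dict: "clock": time; "qpos": joint angles; "qd": joint speeds; "joint_efforts": joint torques, N m; "position": TCP position; "tool_rot": TCP orientation; "force": force on the tool from outside, world axes, zero at the start; "moment": the same for the moment, N m; "grip_width": finger opening in m; "finger_force": force on a finger pad.
Only numpy, scipy, OpenCV 4.12 (cv2) and the standard library are available. Lean on these libraries where they do the work, as an engineer would, in place of code of your own. Each camera call takes 0.05 s, during which the arm holds its last target. There are 200 camera calls.

## Task

The small deep saucepan's handle sticks out over the front edge of the hob, where someone will catch it. Swing it round until it points straight out to the side, parallel to the hob's front edge, on the side away from the frying pan. Leave the saucepan standing where it is on its hot plate, without lifting or tipping it, and leave the frying pan alone.

Things in the scene. Friction and masses are not known exactly. Their poses are not given: they have to be found in the camera images.
- saucepan_middle (a point): the small deep steel saucepan, 120 mm across and 80 mm high, loose, about half a kilogram, standing on one of the hob's two hot plates (left or right varies). The point is the centre of the pan's round body, 40 mm above its underside and 40 mm below its rim. Its x axis points away from the handle (the handle runs along -x), z up
- saucepan_handle (a point): the middle of the saucepan's straight level black handle, where it is best gripped: 120 mm from the pan's centre line and 22 mm above saucepan_middle (18 mm below the rim). The handle is 20 mm wide, 14 mm thick and reaches from the pan's wall (60 mm from the centre line) to 175 mm from it. It turns with the pan: -x is the direction in which the handle points, y is across it, z up. At the start it points roughly toward the robot
- frying_pan_middle (a point): the wide shallow dark frying pan, 190 mm across the rim and 42 mm high, loose, standing on the other hot plate. The point is its centre, 21 mm above its underside. Its x axis runs along its black handle, which points roughly toward the wall and reaches 205 mm from the centre. To be left alone
- hob: the fixed twin electric hob, a low steel box 240 mm deep (x) and 440 mm wide (y), with two round dark hot plates of 156 mm diameter side by side, centred at y = +105 and y = -105 mm of its frame, their tops 59 mm above the bench. Origin at the centre of its underside on the bench; x points to the wall, y runs to the left parallel to its front edge, z up. It may stand slightly turned

How it is judged:
At the end, for the whole second after the job is handed in: Saucepan handle parallel to the hob front within 17 degrees, pointing away from the frying pan (handle middle over 270 mm from its centre); saucepan flat, its centre within 25 mm of where it was; frying pan within 15 mm of where it was (angle between the x axis of saucepan_handle and the y axis of hob, either way round below 0.3 rad and horizontal distance between saucepan_handle and frying_pan_middle above 0.27 m and distance of saucepan_middle from where it was at the start of the episode below 0.025 m and angle between saucepan_middle's own z axis and vertical below 0.05 rad and distance of frying_pan_middle from where it was at the start of the episode below 0.015 m); the robot touches nothing.
It fails at once if the saucepan is tipped by more than 14 degrees (angle between saucepan_middle's own z axis and vertical above 0.25 rad).
It fails at once if the saucepan is lifted more than 25 mm off its hot plate (height (world z) of saucepan_middle above 0.124 m).
It fails at once if the frying pan is moved by more than 20 mm (distance of frying_pan_middle from where it was at the start of the episode above 0.02 m).
It also fails if it takes over 38 s, if anything falls off the work surface, if the arm or the gripper's body presses on something with over 40 N, if the wrist force passes 120 N, or if a joint passes its speed limit or range.

## Working session

There is one attempt and no reset: what is moved stays moved. The work goes in short steps, Python scripts to look and compute and a tool call to move; the robot and the scene stay as the last step left them, time stands still between calls to the robot, and variables do not carry over. Pictures are saved under pics/ and viewed, at most 10 in all, crops included, and the job is handed in when it is done.

Besides the shell and the picture viewer there is one more tool, called after "Call:" as name(argument=value, ...) on one line, values as JSON. send_rows: Moves the arm, as the interface text tells. Its arguments: {"type":"object","properties":{"plan":{"type":"string"},"grip_force":{"type":"number"}},"required":["plan"]}

```bash
mkdir -p pics; ls
python3 - <<'E'
from workcell import observe, imaging, bot
import cv2
for n in("top","scene"):
    f=imaging.grab_frame(n); cv2.imwrite(f"pics/{n}0.png",f["color"][:,:,::-1])
    print(n,{k:f[k] for k in f if k!="color"})
print(observe(), bot.tcp_to_grasp)
E
```

```text
pics
top {'fx': 436.8852895749708, 'fy': 436.8852895749708, 'cx': 313.8449436921396, 'cy': 245.20725205906163, 'eye': array([0.4218251 , 0.11863606, 0.94801279]), 'orientation': array([-3.04317492,  0.03211506, -1.5613685 ])}
scene {'fx': 543.0695663720828, 'fy': 543.0695663720828, 'cx': 319.32938337335753, 'cy': 237.51815219044593, 'eye': array([ 0.18719059, -0.46903581,  0.59460964]), 'orientation': array([-2.21115598, -0.01946894, -0.48466122])}
{'clock': 0.1, 'qpos': array([-1.1931982 ,  0.52197075, -0.03633768,  1.59992754,  0.02118108,
        1.02112065, -0.11278015]), 'qd': array([ 0.00047262, -0.00232977, -0.00091674, -0.00036891,  0.0008731 ,
        0.00056715, -0.00137461]), 'joint_efforts': array([ 3.04663015e-03, -9.28493500e+01,  1.98375754e+00, -3.70525360e+01,
        1.81355677e-02,  5.37236076e-03,  1.33050912e-05]), 'position': array([0.27050391, 0.56309596, 0.23078139]), 'tool_rot': array([-3.14055173e+00,  5.19740529e-05,  2.69380199e+00]), 'force': array([-0.16480967, -0.27530579,  0.45342529]), 'moment': array([-0.03501673, -0.04850345, -0.03778613]), 'finger_force': 0.0, 'grip_width': 0.08510324369043114} 0.0187
```

View pics/top0.png

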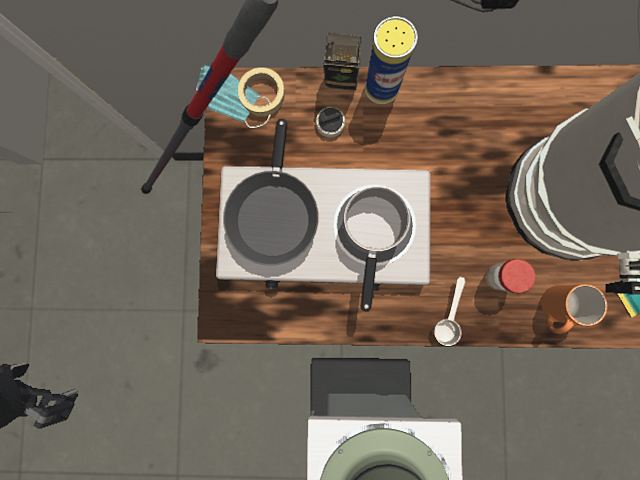

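View pics/scene0.png

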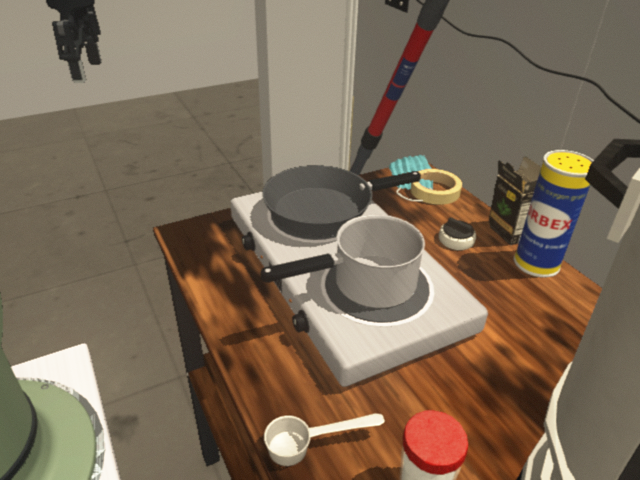

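The top view shows the frying pan at about (271,217). The saucepan rim is at about (377,218), and its handle runs from (371,253) to (366,310). A kettle stands on the right from about column 510. The handle has to end up pointing right in the image (-y).

```bash
cat > h.py <<'E'
import numpy as np, cv2
from scipy.spatial.transform import Rotation as R
from workcell import observe, imaging, bot
def ray(f,uv,z):
    uv=np.atleast_2d(uv).astype(float)
    d=np.c_[(uv[:,0]-f["cx"])/f["fx"],(uv[:,1]-f["cy"])/f["fy"],np.ones(len(uv))]
    d=R.from_euler("xyz",f["orientation"]).apply(d)
    e=f["eye"]; return (e+d*((z-e[2])/d[:,2])[:,None])[:,:2]
def proj(f,p):
    c=R.from_euler("xyz",f["orientation"]).inv().apply(np.atleast_2d(p)-f["eye"])
    return np.c_[c[:,0]/c[:,2]*f["fx"]+f["cx"],c[:,1]/c[:,2]*f["fy"]+f["cy"]]
def big(m,roi):
    x0,y0,x1,y1=roi; k=np.zeros_like(m); k[y0:y1,x0:x1]=m[y0:y1,x0:x1]
    n,l,s,_=cv2.connectedComponentsWithStats(k)
    return (l==1+np.argmax(s[1:,4])).astype(np.uint8)
E
python3 - <<'E'
from h import *
f=imaging.grab_frame("top"); im=f["color"]; 
mx=im.max(2); mn=im.min(2)
hob=big(((mn>140)).astype(np.uint8),(205,155,445,300))
hob=cv2.morphologyEx(hob,cv2.MORPH_OPEN,np.ones((5,5)))
c=max(cv2.findContours(hob,0,2)[0],key=cv2.contourArea)
b=cv2.boxPoints(cv2.minAreaRect(c)); P=ray(f,b,0.055)
print("hob px",b.round(),"\nworld",P.round(3),"sides",[np.linalg.norm(P[i]-P[i-1]).round(3) for i in range(4)],
 "dirs",[np.degrees(np.arctan2(*(P[i]-P[i-1])[::-1])).round(1) for i in range(4)],"ctr",P.mean(0).round(3))
h=big((mx<55).astype(np.uint8),(350,248,390,320))
v,u=np.nonzero(h); W=ray(f,np.c_[u,v],0.125)
m=W.mean(0); d=np.linalg.svd(W-m,full_matrices=False)[2][0]; d*=-np.sign(d[0]); 
t=(W-m)@d; print("handle n",len(u),"mean",m,"dir deg",np.degrees(np.arctan2(d[1],d[0])),"tip",m+d*t.max(),"len",np.ptp(t),"u,v",u.min(),u.max(),v.min(),v.max())
print("centre from tip",m+d*(t.max()-.175))
for uv in ([377,218],): print("rim ctr",ray(f,uv,.139))
g=big((mx<95).astype(np.uint8),(215,160,325,275)); 
cv2.imwrite("pics/top1.png",cv2.resize(np.dstack([h*255,hob*200,g*255])[150:330,200:460],None,fx=3,fy=3))
c2=im[170:330,320:460]; cv2.imwrite("pics/crop1.png",cv2.resize(c2[:,:,::-1],None,fx=5,fy=3.75*4/3)[:600,:700])
E
```

```text
hob px [[279. 280.]
 [281. 167.]
 [431. 170.]
 [429. 283.]] 
world [[ 0.438  0.219]
 [ 0.675  0.218]
 [ 0.668 -0.094]
 [ 0.434 -0.085]] sides [np.float64(0.304), np.float64(0.237), np.float64(0.312), np.float64(0.234)] dirs [np.float64(89.2), np.float64(-0.3), np.float64(-91.3), np.float64(177.8)] ctr [0.554 0.064]
handle n 273 mean [0.42717388 0.04256247] dir deg 173.11944995988412 tip [0.38173008 0.04804613] len 0.10092994122590988 u,v 361 379 256 310
centre from tip [0.55546974 0.02708116]
rim ctr [[0.5532066  0.02804761]]
```

View pics/crop1.png

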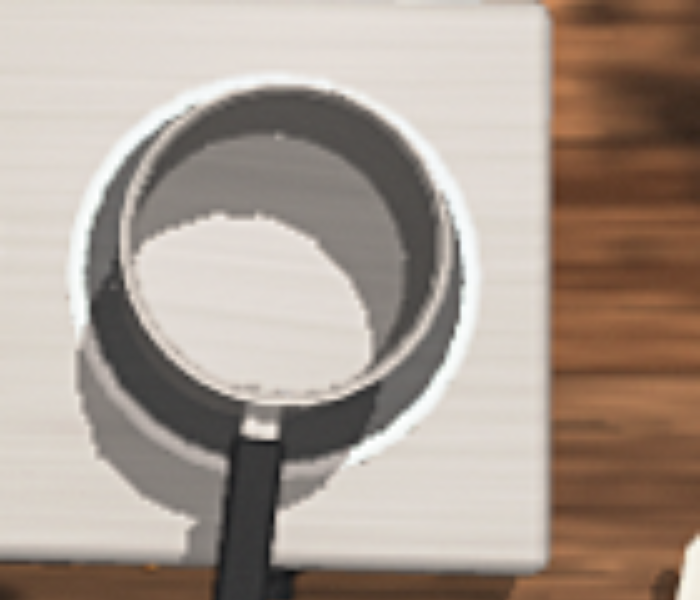

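```bash
cat >> h.py <<'E'
def rows(start,pts,claw):
    """start/pts: (x,y,z,yaw deg), tool down -> plan rows relative to start"""
    x,y,z,a=start; c,s=np.cos(np.radians(a)),np.sin(np.radians(a)); o=[]
    for p in pts:
        dx,dy,dz=p[0]-x,p[1]-y,p[2]-z
        o.append("%.4f %.4f %.4f 0 0 %.1f %g"%(c*dx+s*dy,s*dx-c*dy,-dz,-(p[3]-a),claw))
    return "; ".join(o)
def lin(a,b,n): return [tuple(np.add(a,np.subtract(b,a)*i/n)) for i in range(1,n+1)]
E
python3 - <<'E'
from h import *
f=imaging.grab_frame("top")
A=ray(f,[[371.2,258],[368.8,290],[367.3,310]],.127); print(A)
for q in (A[1],A[2]):
    d=q-A[0]; print(np.degrees(np.arctan2(d[1],d[0])))
C=ray(f,[377.5,219],.139)[0]; d=A[1]-C; print("C",C,np.degrees(np.arctan2(d[1],d[0])))
im=f["color"]; u=np.r_[225:260,290:350,385:425]
e=[(k,170+np.argmax(np.abs(np.diff(im[270:295,k].astype(int).sum(1))))+100) for k in u]
p=cv2.fitLine(np.float32(ray(f,e,.045)),cv2.DIST_HUBER,0,.01,.01).ravel(); print("front edge deg",np.degrees(np.arctan2(p[1],p[0])),p[2:])
print("fry",ray(f,[271,217],.101))
s=observe(); p=s["position"]; y=np.degrees(s["tool_rot"][2])
S=(*p,y); T=lin(S,(.434,.041,.231,-6),24)
print(rows(S,T[:10],.0854)); print(rows(T[9],T[10:20],.0854)); print(rows(T[19],T[20:],.0854))
E
```

```text
[[0.47923784 0.03789729]
 [0.41947194 0.04255622]
 [0.38253865 0.04543527]]
175.54264222167274
175.54264222167276
C [0.55132583 0.02712837] 173.3263282646379
front edge deg 88.86211 [0.43783504 0.15079808]
fry [[0.56048962 0.2315203 ]]
-0.0156 -0.0167 -0.0000 0 0 6.7 0.0854; -0.0311 -0.0333 -0.0000 0 0 13.4 0.0854; -0.0467 -0.0500 -0.0000 0 0 20.0 0.0854; -0.0622 -0.0667 -0.0000 0 0 26.7 0.0854; -0.0778 -0.0833 -0.0000 0 0 33.4 0.0854; -0.0934 -0.1000 -0.0000 0 0 40.1 0.0854; -0.1089 -0.1166 -0.0000 0 0 46.8 0.0854; -0.1245 -0.1333 -0.0000 0 0 53.4 0.0854; -0.1400 -0.1500 -0.0000 0 0 60.1 0.0854; -0.1556 -0.1666 -0.0000 0 0 66.8 0.0854
-0.0214 0.0077 -0.0000 0 0 6.7 0.0854; -0.0429 0.0155 -0.0000 0 0 13.4 0.0854; -0.0643 0.0232 -0.0000 0 0 20.0 0.0854; -0.0858 0.0310 -0.0000 0 0 26.7 0.0854; -0.1072 0.0387 -0.0000 0 0 33.4 0.0854; -0.1287 0.0464 -0.0000 0 0 40.1 0.0854; -0.1501 0.0542 -0.0000 0 0 46.8 0.0854; -0.1716 0.0619 -0.0000 0 0 53.4 0.0854; -0.1930 0.0697 -0.0000 0 0 60.1 0.0854; -0.2144 0.0774 -0.0000 0 0 66.8 0.0854
-0.0013 0.0228 -0.0000 0 0 6.7 0.0854; -0.0027 0.0455 -0.0000 0 0 13.4 0.0854; -0.0040 0.0683 -0.0000 0 0 20.0 0.0854; -0.0053 0.0910 -0.0000 0 0 26.7 0.0854
```

Call:
send_rows(plan="-0.016 -0.017 0 0 0 7 0.085; -0.031 -0.033 0 0 0 13 0.085; -0.047 -0.05 0 0 0 20 0.085; -0.062 -0.067 0 0 0 27 0.085; -0.078 -0.083 0 0 0 33 0.085; -0.093 -0.1 0 0 0 40 0.085; -0.109 -0.117 0 0 0 47 0.085; -0.125 -0.133 0 0 0 53 0.085; -0.14 -0.15 0 0 0 60 0.085; -0.156 -0.167 0 0 0 67 0.085", grip_force=40)

```text
clock: 1.03
position: [0.339, 0.3442, 0.2313]
tool_rot: [-3.141, -0.0, 1.519]
force: [1.0, 0.5, -0.1]
grip_width: 0.0847
finger_force: 0.0
```

Call:
send_rows(plan="-0.021 0.008 0 0 0 7 0.085; -0.043 0.016 0 0 0 13 0.085; -0.064 0.023 0 0 0 20 0.085; -0.086 0.031 0 0 0 27 0.085; -0.107 0.039 0 0 0 33 0.085; -0.129 0.046 0 0 0 40 0.085; -0.15 0.054 0 0 0 47 0.085; -0.172 0.062 0 0 0 53 0.085; -0.193 0.07 0 0 0 60 0.085; -0.214 0.077 0 0 0 67 0.085")

```text
clock: 1.87
position: [0.4062, 0.1269, 0.2314]
tool_rot: [-3.141, -0.0, 0.349]
force: [-0.7, 0.9, -0.6]
grip_width: 0.085
finger_force: 0.0
```

Call:
send_rows(plan="-0.001 0.023 0 0 0 7 0.085; -0.003 0.046 0 0 0 13 0.085; -0.004 0.068 0 0 0 20 0.085; -0.005 0.091 0 0 0 27 0.085; -0.005 0.091 0 0 0 27 0.085; -0.005 0.091 0 0 0 27 0.085; -0.005 0.091 0 0 0 27 0.085")

```text
clock: 2.45
position: [0.4327, 0.0412, 0.2312]
tool_rot: [-3.142, 0.0, -0.115]
force: [-0.8, 0.0, 0.4]
grip_width: 0.085
finger_force: 0.0
```

Run:
```python
from h import *
f=imaging.grab_frame("scene"); cv2.imwrite("pics/s2.png",f["color"][:,:,::-1])
s=observe(); p=s["position"]; y=np.degrees(s["tool_rot"][2]); print(s["clock"],p,s["tool_rot"],s["qpos"],s["force"])
C=np.array([.5515,.0275]); a=np.radians(174.5); h=C+.12*np.array([np.cos(a),np.sin(a)]); print(h)
print(rows((*p,y),[(*h,.15,-5.5),(*h,.103,-5.5)],.0854))
```

```text
2.5 [0.43269435 0.04151656 0.23122924] [-3.14144200e+00  2.74163649e-04 -1.14097931e-01] [-0.85198777  0.28098643  0.75824059  2.10040589 -0.25658421  0.85139072
 -1.62735184] [-0.1737827   0.45065977  0.0270763 ]
[0.43205246 0.03900149]
-0.0004 0.0026 0.0812 0 0 -1.0 0.0854; -0.0004 0.0026 0.1282 0 0 -1.0 0.0854
```

View pics/s2.png

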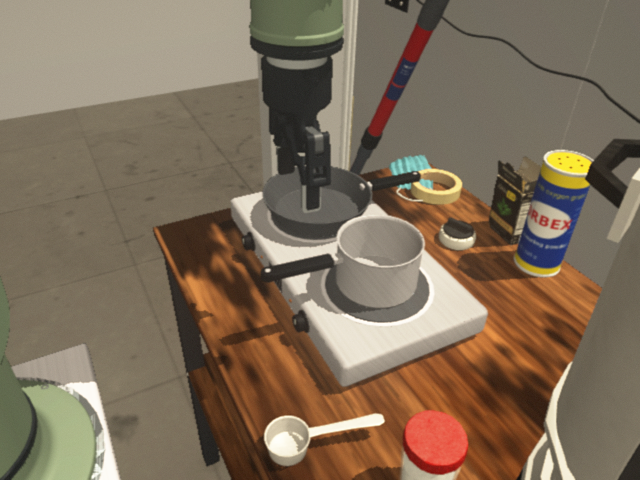

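The scene view shows the open gripper over the saucepan handle, which spans about (265,272) to (335,260). Nothing is in the way, so I'll descend and grip.

Call:
send_rows(plan="0 0.001 0.03 0 0 -1 0.085; 0 0.001 0.06 0 0 -1 0.085; 0 0.001 0.085 0 0 -1 0.085; 0 0.001 0.105 0 0 -1 0.085; 0 0.001 0.12 0 0 -1 0.085; 0 0.001 0.13 0 0 -1 0.085; 0 0.001 0.13 0 0 -1 0.085; 0 0.001 0.13 0 0 -1 0.085")

```text
clock: 3.17
position: [0.4327, 0.0401, 0.1015]
tool_rot: [3.142, 0.0, -0.098]
force: [0.6, -1.1, 0.7]
grip_width: 0.085
finger_force: 0.0
```

Call:
send_rows(plan="0 0 0 0 0 0 0.05; 0 0 0 0 0 0 0.035; 0 0 0 0 0 0 0.025; 0 0 0 0 0 0 0.015; 0 0 0 0 0 0 0.01; 0 0 0 0 0 0 0.01; 0 0 0 0 0 0 0.01; 0 0 0 0 0 0 0.01; 0 0 0 0 0 0 0.01; 0 0 0 0 0 0 0.01", grip_force=30)

```text
clock: 4.0
position: [0.4327, 0.04, 0.1014]
tool_rot: [-3.141, 0.0, -0.099]
force: [-2.4, 2.1, 5.7]
grip_width: 0.0195
finger_force: 35.3
```

Run:
```python
from h import *
f=imaging.grab_frame("scene"); cv2.imwrite("pics/s3.png",f["color"][:,:,::-1])
s=observe(); p=s["position"]; y=np.degrees(s["tool_rot"][2]); print(s["clock"],p,y,s["grip_width"],s["force"],s["moment"],s["finger_force"])
C=np.array([.5515,.0275]); v=np.array(p[:2])-C; print(np.degrees(np.arctan2(v[1],v[0])),np.linalg.norm(v))
z=p[2]; cur=(*p,y); N=40; tot=94.5
def at(k):
    t=k/N; t=t*t*(3-2*t) if 0 else t
    a=np.radians(tot*t); c,s_=np.cos(a),np.sin(a); w=C+np.array([c*v[0]-s_*v[1],s_*v[0]+c*v[1]]); return (*w,z,y+tot*t)
P=[at(k) for k in range(N+1)]
print(rows(P[0],P[1:11],.01))   # same rows hold for every call: pure rotation in tool frame
```

```text
4.05 [0.43272195 0.0400041  0.10142198] -5.654362094865146 0.01938178435621024 [-1.55634101  1.26427031  5.72453435] [0.33247911 0.3114665  0.02167128] 35.29530107975006
173.99044803213914 0.11943440336497967
0.0001 0.0049 -0.0000 0 0 -2.4 0.01; 0.0003 0.0098 -0.0000 0 0 -4.7 0.01; 0.0008 0.0147 -0.0000 0 0 -7.1 0.01; 0.0015 0.0196 -0.0000 0 0 -9.5 0.01; 0.0024 0.0245 -0.0000 0 0 -11.8 0.01; 0.0035 0.0293 -0.0000 0 0 -14.2 0.01; 0.0047 0.0340 -0.0000 0 0 -16.5 0.01; 0.0062 0.0387 -0.0000 0 0 -18.9 0.01; 0.0079 0.0434 -0.0000 0 0 -21.3 0.01; 0.0097 0.0479 -0.0000 0 0 -23.6 0.01
```

View pics/s3.png

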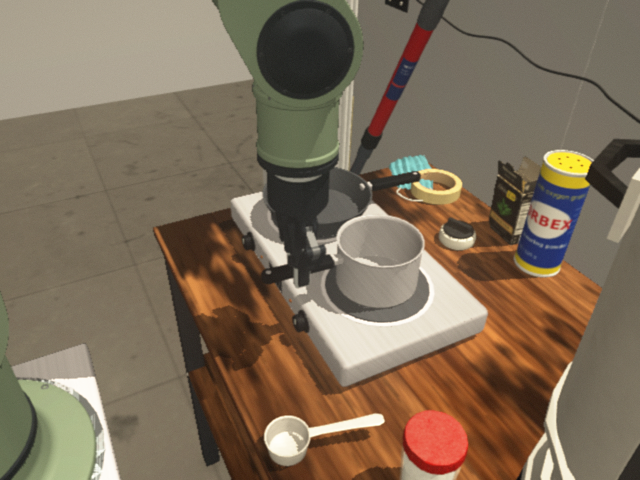

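The fingers hold the handle at about (300,268), with an opening of 19.4 mm and the pan still flat. I'll swing it 24° about the pan's centre, relieving the slight downward press as I go.

Call:
send_rows(plan="0 0.005 -0.0005 0 0 -2.4 0.01; 0.0004 0.01 -0.0005 0 0 -4.8 0.01; 0.001 0.015 -0.0005 0 0 -7.2 0.01; 0.0017 0.02 -0.0005 0 0 -9.6 0.01; 0.0026 0.0248 -0.0005 0 0 -12 0.01; 0.0037 0.0297 -0.0005 0 0 -14.4 0.01; 0.0051 0.0345 -0.0005 0 0 -16.8 0.01; 0.0066 0.0393 -0.0005 0 0 -19.2 0.01; 0.0084 0.044 -0.0005 0 0 -21.6 0.01; 0.0103 0.0486 -0.0005 0 0 -24 0.01")

```text
clock: 4.88
position: [0.4383, -0.01, 0.1017]
tool_rot: [3.141, -0.0, 0.321]
force: [2.0, -0.8, -3.1]
grip_width: 0.0192
finger_force: 34.2
```

Run:
```python
from h import *
f=imaging.grab_frame("scene"); g=imaging.grab_frame("top"); cv2.imwrite("pics/s4.png",np.hstack([cv2.resize(x["color"][140:380,a:a+320],(400,300)) for x,a in((f,190),(g,210))])[:,:,::-1])
s=observe(); p=s["position"]; print(s["clock"],p,np.degrees(s["tool_rot"]),s["grip_width"],s["force"],s["moment"])
C=np.array([.5515,.0275]); v=np.array(p[:2])-C; print(np.degrees(np.arctan2(v[1],v[0])),np.linalg.norm(v))
```

```text
4.9833 [ 0.43832563 -0.01023221  0.10177635] [ 1.79985063e+02 -4.79505177e-03  1.83216046e+01] 0.019712213965523695 [ 0.83145716 -0.74413042 -2.05980317] [ 0.01623286 -0.0677917  -0.0142271 ]
-161.56166874318077 0.11929860526188589
```

View pics/s4.png

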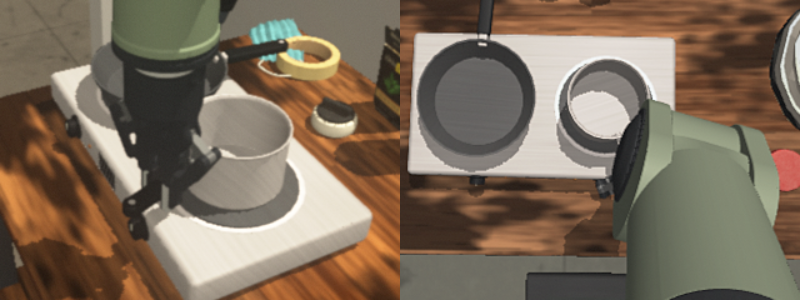

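Both views (in the composite) show the pan flat and still on its plate, with the handle turned about 24°. The frying pan hasn't moved. I'll go on.

Call:
send_rows(plan="0 0.005 0 0 0 -2.4 0.01; 0.0004 0.01 0 0 0 -4.8 0.01; 0.001 0.015 0 0 0 -7.2 0.01; 0.0017 0.02 0 0 0 -9.6 0.01; 0.0026 0.0248 0 0 0 -12 0.01; 0.0037 0.0297 0 0 0 -14.4 0.01; 0.0051 0.0345 0 0 0 -16.8 0.01; 0.0066 0.0393 0 0 0 -19.2 0.01; 0.0084 0.044 0 0 0 -21.6 0.01; 0.0103 0.0486 0 0 0 -24 0.01")

```text
clock: 5.82
position: [0.4634, -0.0523, 0.1017]
tool_rot: [3.142, 0.0, 0.739]
force: [0.9, -0.3, -2.5]
grip_width: 0.0194
finger_force: 34.2
```

Run:
```python
from h import *
f=imaging.grab_frame("scene"); g=imaging.grab_frame("top"); cv2.imwrite("pics/s5.png",np.hstack([cv2.resize(x["color"][0:480,a:a+480],(400,400)) for x,a in((f,160),(g,160))])[:,:,::-1])
s=observe(); p=s["position"]; print(s["clock"],p,np.degrees(s["tool_rot"]),s["qpos"],s["grip_width"],s["force"],s["moment"])
C=np.array([.5515,.0275]); v=np.array(p[:2])-C; print(np.degrees(np.arctan2(v[1],v[0])),np.linalg.norm(v))
```

```text
5.9167 [ 0.46348706 -0.05261053  0.1017189 ] [ 1.79994196e+02 -9.00016062e-04  4.22800349e+01] [-0.23729001  0.50335596  0.29130772  2.12830675 -0.27079802  0.54412268
 -0.58012186] 0.019378572803459632 [-0.13033042 -0.02569015 -2.13650797] [ 0.04899348 -0.10969347 -0.04859759]
-137.69112550722582 0.11901249882943792
```

View pics/s5.png

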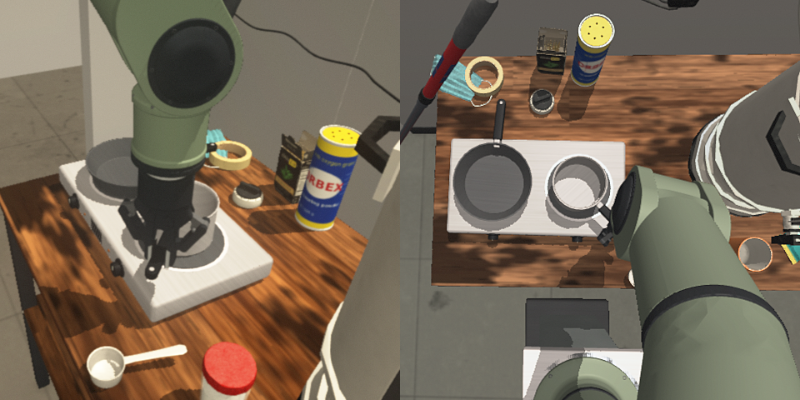

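The handle is now about 48° round and the pan centre is unmoved. The kettle's left edge is at y of about -0.31, and the arm's rightmost part is at about -0.13, so there is room to continue.

Call:
send_rows(plan="0 0.005 0 0 0 -2.4 0.01; 0.0004 0.01 0 0 0 -4.8 0.01; 0.001 0.015 0 0 0 -7.2 0.01; 0.0017 0.02 0 0 0 -9.6 0.01; 0.0026 0.0248 0 0 0 -12 0.01; 0.0037 0.0297 0 0 0 -14.4 0.01; 0.0051 0.0345 0 0 0 -16.8 0.01; 0.0066 0.0393 0 0 0 -19.2 0.01; 0.0084 0.044 0 0 0 -21.6 0.01; 0.0103 0.0486 0 0 0 -24 0.01")

```text
clock: 6.75
position: [0.5035, -0.081, 0.1017]
tool_rot: [-3.141, 0.0, 1.157]
force: [-0.9, 0.1, -0.7]
grip_width: 0.0196
finger_force: 34.5
```

Run:
```python
from h import *
f=imaging.grab_frame("scene"); g=imaging.grab_frame("top"); cv2.imwrite("pics/s6.png",np.hstack([cv2.resize(x["color"][0:480,a:a+480],(400,400)) for x,a in((f,160),(g,160))])[:,:,::-1])
s=observe(); p=s["position"]; print(s["clock"],p,np.degrees(s["tool_rot"]),s["qpos"],s["grip_width"],s["force"],s["moment"])
C=np.array([.5515,.0275]); v=np.array(p[:2])-C; print(np.degrees(np.arctan2(v[1],v[0])),np.linalg.norm(v))
```

```text
6.85 [ 0.50373208 -0.08112629  0.10165938] [-1.79987377e+02 -1.82631999e-03  6.62717041e+01] [-0.08602623  0.54207348  0.17348817  2.01489603 -0.15918656  0.59738424
 -0.21916353] 0.01945605169783398 [1.14817878 0.54562484 1.62989025] [-0.01151719 -0.13007638  0.00836451]
-113.73727669882162 0.11866526538512007
```

View pics/s6.png

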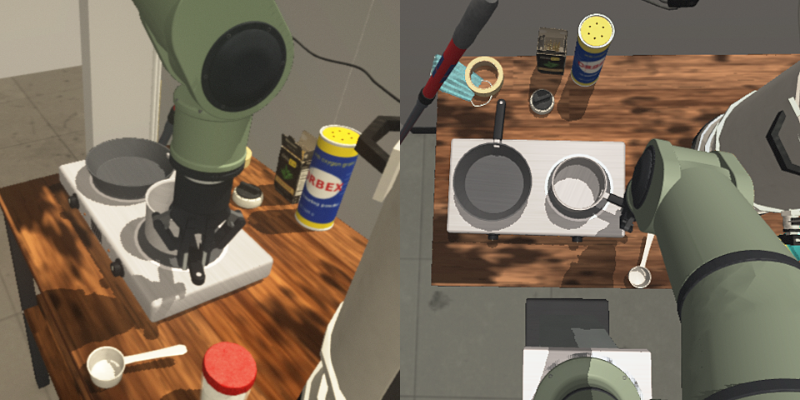

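The handle is now about 72° round and the pan is still seated on its plate. One last swing of about 23°.

Call:
send_rows(plan="0 0.005 0 0 0 -2.4 0.01; 0.0004 0.01 0 0 0 -4.8 0.01; 0.001 0.015 0 0 0 -7.2 0.01; 0.0017 0.02 0 0 0 -9.6 0.01; 0.0026 0.0248 0 0 0 -12 0.01; 0.0037 0.0297 0 0 0 -14.4 0.01; 0.0051 0.0345 0 0 0 -16.8 0.01; 0.0066 0.0393 0 0 0 -19.2 0.01; 0.0084 0.044 0 0 0 -21.6 0.01; 0.0095 0.0467 0 0 0 -23 0.01")

```text
clock: 7.68
position: [0.5501, -0.091, 0.1017]
tool_rot: [-3.141, -0.0, 1.559]
force: [-2.4, 0.0, 1.5]
grip_width: 0.0197
finger_force: 34.8
```

Call:
send_rows(plan="0 0 0 0 0 0 0.01; 0 0 0 0 0 0 0.01; 0 0 0 0 0 0 0.025; 0 0 0 0 0 0 0.035; 0 0 0 0 0 0 0.05; 0 0 0 0 0 0 0.07; 0 0 0 0 0 0 0.085; 0 0 0 0 0 0 0.085; 0 0 0 0 0 0 0.085; 0 0 0 0 0 0 0.085")

```text
clock: 8.52
position: [0.5502, -0.0914, 0.1018]
tool_rot: [-3.142, 0.0, 1.559]
force: [0.4, 0.6, -0.9]
grip_width: 0.0851
finger_force: 0.0
```

Call:
send_rows(plan="0 0 -0.01 0 0 0 0.085; 0 0 -0.03 0 0 0 0.085; 0 0 -0.055 0 0 0 0.085; 0 0 -0.08 0 0 0 0.085; 0 0 -0.105 0 0 0 0.085; 0 0 -0.13 0 0 0 0.085; 0 0 -0.13 0 0 0 0.085")

```text
clock: 9.1
position: [0.552, -0.0918, 0.237]
tool_rot: [3.135, 0.0, 1.559]
force: [0.2, 0.4, 0.7]
grip_width: 0.0849
finger_force: 0.0
```

Run:
```python
from h import *
f=imaging.grab_frame("scene"); g=imaging.grab_frame("top"); cv2.imwrite("pics/s7.png",np.hstack([cv2.resize(x["color"][0:480,a:a+480],(400,400)) for x,a in((f,160),(g,160))])[:,:,::-1])
s=observe(); p=s["position"]; print(s["clock"],p,np.degrees(s["tool_rot"]),s["qpos"],s["grip_width"],s["force"])
```

```text
9.2 [ 0.55050535 -0.09147949  0.23306831] [1.79881813e+02 3.60844008e-03 8.93347138e+01] [-0.00688053  0.41328389  0.08821426  1.78340171 -0.04375878  0.94472897
  0.08790775] 0.08494364089755398 [-0.02365167 -0.66813556 -0.89770754]
```

View pics/s7.png

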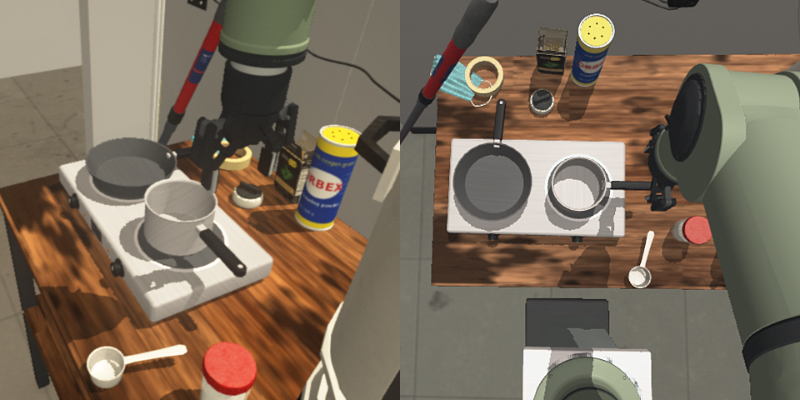

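The handle now points straight out to the side, at about (625,185) in the top half of the composite, and the gripper is clear. I'll check how far the pan bodies moved against the first picture.

Run:
```python
from h import *
a=cv2.imread("pics/top0.png"); g=imaging.grab_frame("top"); b=np.ascontiguousarray(g["color"][:,:,::-1])
for n,(x0,y0,x1,y1) in {"pan":(336,178,405,246),"fry":(222,165,320,262)}.items():
    r=cv2.matchTemplate(b[y0-15:y1+15,x0-15:x1+15],a[y0:y1,x0:x1],cv2.TM_CCOEFF_NORMED)
    _,m,_,l=cv2.minMaxLoc(r); print(n,m,l[0]-15,l[1]-15)
h=big((b.max(2)<55).astype(np.uint8),(412,205,450,240)); v,u=np.nonzero(h); W=ray(g,np.c_[u,v],.127); d=np.linalg.svd(W-W.mean(0),full_matrices=False)[2][0]
print(len(u),W.mean(0),np.degrees(np.arctan2(d[1],d[0])))
c=np.hstack([cv2.resize(i[170:270,320:450],None,fx=3,fy=3) for i in(a,b)]); cv2.imwrite("pics/cmp.png",c)
```

```text
pan 0.9375197291374207 -2 2
fry 0.9996234774589539 0 0
86 [ 0.54141303 -0.07097656] 84.22063509378079
```

View pics/cmp.png

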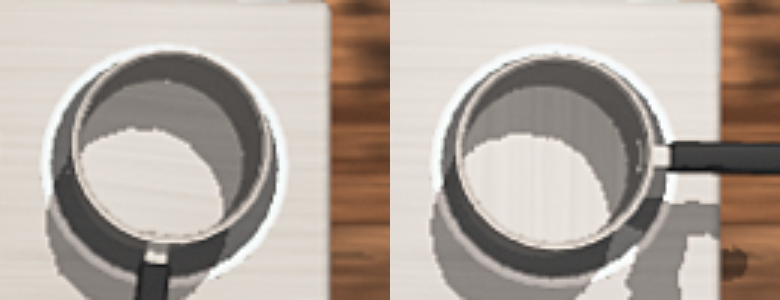

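The frying pan hasn't moved. The saucepan shifted about 2 px in each direction (roughly 5 mm, against 25 mm allowed), and its handle is within a few degrees of parallel. Handing in.

```bash
python3 -c "
from workcell import bot; print(bot.job_done())"
```

```text
the job is handed in; nothing more can be done
None
```

I handed the job in: the saucepan's handle now points out to the side away from the frying pan, within a few degrees of parallel to the hob front. The pan stayed flat on its plate (moved about 5 mm), the frying pan did not move, and the gripper is clear; the judge's verdict was not shown.

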